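Seat a sample box in the reader corner and clamp it

ROBOT

A 7-joint arm with a two-finger parallel gripper is mounted at the origin on a cart in front of the work surface, level with it; the furniture and walls round the work are solid. World frame = base frame: x ahead of the robot, y to its left, z up, the work surface at z = 0. Lengths are in m, angles in rad, forces in N, time in s.
With the tool pointing down it reaches from about 0.425 to 0.95 m from the base axis. Payload 16.7 kg.
Tool frame: the origin (TCP) lies midway between the tips of the shut fingers; the grasp point (between the pads) lies 19 mm behind it; z points along the fingers, y is the line along which they close (so a half turn about z gives the same grasp; the last joint's range is limited). The gripper opens to 94 mm and grips with 3 to 60 N. Pads are 16 mm wide; open, the fingers measure 119 mm over their backs; the gripper's body (75 mm by 177 mm) begins 78 mm behind the grasp point.
Start: joints at [1.083, 0.426, 0.074, 1.606, -0.034, 1.111, -0.067], TCP at [0.224, -0.637, 0.205] pointing down, gripper open.
Joint ranges: [-2.85, 2.85], [-0.5, 2.14], [-1.23, 1.37], [0.21, 2.46], [-1.02, 4.16], [0.16, 2.05], [-2.73, 2.73]. Speed limits (rad/s): [1.89, 1.89, 2.39, 2.39, 3.01, 3.01, 3.01].

INTERFACE

Orientations are given as [roll, pitch, yaw] about the fixed x, y, z axes, in that order (R = Rz(yaw) Ry(pitch) Rx(roll)).
In Python, from bench import manip, read_camera, ticket gives the robot as it stands.
- The arm moves only by the tool carry_out, never from a script. Its argument "increments" is a list that holds one entry, the list of rows, each a list of 7 numbers: the turn, a rotation vector about the tool's x, y, z in units of 6 degrees (1.0 is 6 degrees), then the shift along the tool's x, y, z in units of 25 mm (1.0 is 25 mm), then the opening, from 0 (shut) to 1 (fully open). In form: [[[wx, wy, wz, tx, ty, tz, claw], ...]]. A call has 1 to 20 rows; each row shifts and turns the commanded pose from where the row before left it, along the tool's axes as they then stand; what a row does not reach is not made up. A row lasts 1/10 s, in which the tool goes at most 50 mm and 8.59 degrees, less where a joint would pass 70% of its speed; a pose out of reach is approached as far as the arm can. A call is refused whole if a number of a shift passes 1 or a number of a turn 1, either way. A call with a gripper value outside its range is refused whole. The fingers move at their own pace and stop on an object; "force" is the grip in N (left out, the last holds). Time passes only in rows, so rows that do not move let the fingers close. It gives the time, the measured TCP pose, the force, the opening and the grip force at its end, in the units of the state.
- manip.observe(): the state, without advancing time (a new reading comes with each control period).
- read_camera(name): name is "scene" or "top" or "wrist"; returns a dict with "color" (384x512x3 uint8, red, green, blue), "fx", "fy", "cx", "cy" (pixels), "pose" (4x4, takes a point from camera to world coordinates). Camera axes: x right, y down, z forward; pixel columns grow to the right and rows downward; lengths in m; the calibration is good to about 2 mm. A picture is of the moment at which its call begins. There is no depth.
- ticket.sign_off(): hands the job in; it is judged then, once.
The state is a dict: "time_s": time; "qpos": joint angles; "qd": joint speeds; "joint_efforts": joint torques, N m; "eef_pos": TCP position; "tcp_rot": TCP orientation; "force": force on the tool from outside, world axes, zero at the start; "torque": the same for the moment, N m; "width": opening from 0.0 (shut) to 1.0 (fully open); "grip_force": force on a finger pad.
Only numpy, scipy, OpenCV 4.12 (cv2) and the standard library are available. Lean on these libraries where they do the work, as an engineer would, in place of code of your own. Each camera call takes 0.05 s, during which the arm holds its last target. There are 200 camera calls.

TASK

Slide the cream sample box in under the white reader hood until it sits square and flush against both aluminium fences of the corner, pressing it home gently, and then swing the red clamp lever fully shut across its front. Keep the box flat on the bench, do not bump the hood, leave the other things where they are, and leave the box flush in the corner with the lever shut.

Things in the scene. Friction and masses are not known exactly. Their poses are not given: they have to be found in the camera images.
- sample_box: cream sample box, lid fixed shut, 0.2 to 0.4 kg. Origin: centre of underside; x along its short side. Solid walls 66 mm (x -33..33) by 92 mm (y -46..46), z 3 to 30 mm, then the lid to 45 mm; rim and catch look up to 73x96 mm. Starts loose on the bench before the bay, its x within 0.5 rad of the bay's x.
- bay: fixed reader bay. Origin: inside corner of its two aluminium fences at bench level; x points into the back fence (away from the robot), y into the side fence (left). Back fence face x = 0, y -138..12 mm; side fence face y = 0, x -88..0 mm; both 26 mm high, bare bench between. Seated box: centre (-33, -46) mm, same yaw. Tie bar 8 mm high at y -157..-143; lever block at (-74, -150).
- hood: white reader hood, fixed to the bay on a grey column behind the back fence; same origin and axes as bay. It covers x -85..55 mm, y -125..30 mm, z 150 (flat underside) to 210 mm. A seated box lies wholly beneath it, its front face 19 mm behind the hood's front edge.
- clamp (a joint): red clamp lever on a vertical pin at (-74, -150) mm of the bay, clockwise from above as it grows. 0: open, pointing to the bay's -x and 0.33 rad outwards (-y); 0.33: along -x; 1.9: fully shut at its stop, along +y, 3 mm clear of a seated box. Starts 0 to 0.4. Arm 130 mm long, 10 mm wide, z 13..23 mm; light friction, stays where left.
- clamp_knob (a point): centre line of the upright black knob on the lever, 112 mm from the pin, at z = 48 mm; its post is 14 mm across and its top stands 66 mm above the bench (solid up to 57 mm)
- clamp_pivot (a point): the lever's pin, 36 mm above the bench
- timer: bystander, to be left alone: bench timer, cream with small keys, 62x62x18 mm; origin: centre of the underside
- petri_1: bystander, to be left alone: closed 60 mm petri dish, 15 mm high; origin: centre of the underside
- flask_small: bystander, to be left alone: small clear conical flask, 45 mm across, 62 mm high; origin: centre of the underside
- tube_50: bystander, to be left alone: capped 50 ml tube lying down, 30x114x30 mm, blue cap; origin: centre of the underside
- cap_a: bystander, to be left alone: loose blue screw cap, 46 mm across, 16 mm high; origin: centre of the underside
Mind the look-alikes: they are no part of the job. Leave any brown or pink look-alike of the sample_box alone.

How it is judged:
On the way, in this order (a step that is already met when the one before it is completed fails the run):
1. the box sits flush in the corner while the lever is still open (x of sample_box in the frame of bay between -0.0345 and -0.031 m and y of sample_box in the frame of bay between -0.0475 and -0.044 m and angle between the x axis of sample_box and the x axis of bay, either way round below 0.02 rad and height (world z) of sample_box below 0.004 m and angle between sample_box's own z axis and vertical below 0.04 rad and value of joint clamp below 0.8 rad), for 0.2 s.
2. then the lever is swung fully shut (value of joint clamp above 1.84 rad), for 0.2 s.
At the end, for the whole second after the job is handed in: The box lies still and flat on the bench with its walls within 1.5 mm of both fences and within 0.02 rad of square, and the lever is shut (joint above 1.84 of 1.9 rad) (x of sample_box in the frame of bay between -0.0345 and -0.031 m and y of sample_box in the frame of bay between -0.0475 and -0.044 m and angle between the x axis of sample_box and the x axis of bay, either way round below 0.02 rad and height (world z) of sample_box below 0.004 m and angle between sample_box's own z axis and vertical below 0.04 rad and value of joint clamp above 1.84 rad and linear speed of sample_box below 0.01 m/s); the robot touches nothing.
It fails at once if the box is pressed against the bay with more than 35 N (contact force between sample_box and bay above 35 N).
It fails at once if the hood is bumped (more than 10 N) (contact force between the arm and hood above 10 N).
It fails at once if the hood is bumped by the fingers (more than 10 N) (contact force between the fingers and hood above 10 N).
It fails at once if the box is lifted more than 40 mm or tipped by more than 0.3 rad (height (world z) of sample_box above 0.04 m or angle between sample_box's own z axis and vertical above 0.3 rad).
It fails at once if a bystander is moved by more than 20 mm (distance of any of timer, petri_1, flask_small, tube_50, cap_a from where it was at the start of the episode above 0.02 m).
It also fails if it takes over 67 s, if anything falls off the work surface, if the arm or the gripper's body presses on something with over 40 N, if the wrist force passes 120 N, or if a joint passes its speed limit or range.

## Working session

There is one attempt and no reset: what is moved stays moved. The work goes in short steps, Python scripts to look and compute and a tool call to move; the robot and the scene stay as the last step left them, time stands still between calls to the robot, and variables do not carry over. Pictures are saved under pics/ and viewed, at most 10 in all, crops included, and the job is handed in when it is done.

Besides the shell and the picture viewer there is one more tool, called after "Call:" as name([rows], argument=value, ...), one row to a line, values as JSON. carry_out: Moves the arm, as the interface text tells. Its arguments: {"type":"object","properties":{"increments":{"type":"array"},"force":{"type":"number"}},"required":["increments"]}

```bash
mkdir -p pics; ls; python3 - <<'E'
from bench import manip, read_camera
import cv2,numpy as np
for n in("scene","top"):
    c=read_camera(n);cv2.imwrite(f"pics/{n}0.png",c["color"][:,:,::-1]);np.savez(f"{n}0.npz",**c)
    print(n,c["fx"],c["cx"],c["cy"],np.round(c["pose"],3).tolist())
s=manip.observe();print(s["eef_pos"],s["tcp_rot"],s["force"],s["width"],s["time_s"])
E
```

```text
pics
scene 445.215634049156 253.9412395664965 189.45888790056554 [[-0.604, -0.512, 0.611, -0.377], [-0.797, 0.369, -0.479, 0.706], [0.02, -0.776, -0.631, 1.008], [0.0, 0.0, 0.0, 1.0]]
top 404.67236470992714 260.16242615908317 194.69489313810635 [[-0.002, -0.99, 0.142, 0.368], [-1.0, 0.002, 0.001, -0.008], [-0.001, -0.142, -0.99, 1.3], [0.0, 0.0, 0.0, 1.0]]
[ 0.2235015  -0.63649387  0.20482856] [-3.14041808e+00  1.06936611e-04  3.37709870e-01] [0.13220488 0.08609493 0.61681737] 0.9996279415350666 0.1
```

View pics/scene0.png

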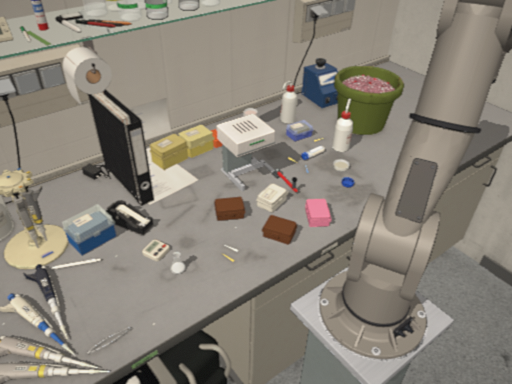

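View pics/top0.png

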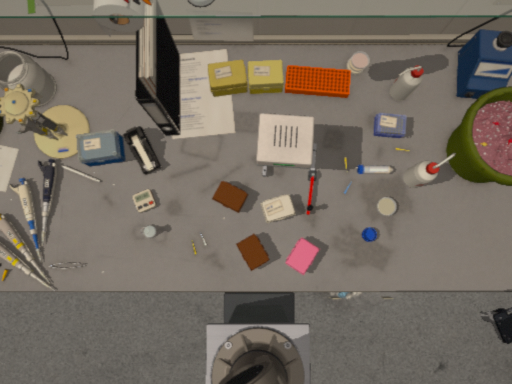

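The scene view shows the cream box at (272,196), the lever at (288,180) and the hood at (245,135). The top view shows the box at (278,208), the lever from (314,172) to (310,212) and the hood at (285,139). The brown and pink boxes are look-alikes.

```bash
cat > h.py <<'E'
import numpy as np,cv2
from scipy.spatial.transform import Rotation as R
def ray(c,u,v):
    P=c["pose"];d=P[:3,:3]@[(u-c["cx"])/c["fx"],(v-c["cy"])/c["fy"],1.];return P[:3,3],d/np.linalg.norm(d)
def plane(c,u,v,z):
    o,d=ray(c,u,v);return o+d*(z-o[2])/d[2]
def tri(*obs):
    A=0;b=0
    for c,u,v in obs:
        o,d=ray(c,u,v);M=np.eye(3)-np.outer(d,d);A=A+M;b=b+M@o
    return np.linalg.solve(A,b)
def proj(c,p):
    q=np.linalg.inv(c["pose"])@np.r_[p,1];return c["fx"]*q[0]/q[2]+c["cx"],c["fy"]*q[1]/q[2]+c["cy"]
def red(im):
    h=cv2.cvtColor(im,cv2.COLOR_RGB2HSV);return (((h[...,0]<6)|(h[...,0]>174))&(h[...,1]>170)&(h[...,2]>90)).astype(np.uint8)
E
python3 - <<'E'
from h import *
from bench import manip, read_camera
t=dict(np.load("top0.npz"));s=dict(np.load("scene0.npz"))
print("box",plane(t,278,208,.045),tri((t,278,208),(s,272,194)))
print("pivot end",plane(t,314,171,.02),"tip",plane(t,310,213,.02))
for p in[(258,114),(313,114),(312,164),(257,161)]:print("hood",plane(t,*p,.21)[:2])
print("clip",plane(t,266,171,.02)[:2])
c=read_camera("wrist");st=manip.observe()
T=np.eye(4);T[:3,:3]=R.from_euler("xyz",st["tcp_rot"]).as_matrix();T[:3,3]=st["eef_pos"]
print(np.round(np.linalg.inv(T)@c["pose"],3).tolist(),c["fx"])
E
```

```text
box [ 0.50608382 -0.06286183  0.045     ] [ 0.50620443 -0.06385281  0.03799004]
pivot end [ 0.62845473 -0.18094136  0.02      ] tip [ 0.49265099 -0.16539753  0.02      ]
hood [ 0.75283999 -0.00186775]
hood [ 0.75246276 -0.15592475]
hood [ 0.6094336  -0.15022617]
hood [0.61822187 0.00106304]
clip [ 0.62880871 -0.02627773]
[[-0.001, -0.97, -0.244, 0.07], [1.0, -0.0, -0.001, -0.001], [0.001, -0.244, 0.97, -0.179], [0.0, 0.0, 0.0, 1.0]] 296.84459468745973
```

Call:
carry_out([
  [[0, 0, 0.81, 0, 0, 0, 1], [0, 0, 0.81, 0, 0, 0, 1], [0, 0, 0.81, 0, 0, 0, 1], [0, 0, 0.8, 0, 0, 0, 1], [0, 0, 0, 0.5, -1, 0, 1], [0, 0, 0, 0.5, -1, 0, 1], [0, 0, 0, 0.5, -1, 0, 1], [0, 0, 0, 0.5, -1, 0, 1], [0, 0, 0, 0.5, -1, 0, 1], [0, 0, 0, 0.5, -1, 0, 1], [0, 0, 0, 0.5, -1, 0, 1], [0, 0, 0, 0.5, -1, 0, 1], [0, 0, 0, 0.5, -1, 0, 1], [0, 0, 0, 0.5, -1, 0, 1], [0, 0, 0, 0.5, -1, 0, 1], [0, 0, 0, 0.5, -1, 0, 1], [0, 0, 0, 0.5, -1, 0, 1], [0, 0, 0, 0.5, -1, 0, 1], [0, 0, 0, 0.5, -1, 0, 1], [0, 0, 0, 0.5, -1, 0, 1]],
])

```text
time_s: 2.15
eef_pos: [0.4242, -0.2358, 0.2055]
tcp_rot: [-3.142, 0.0, -0.001]
force: [0.5, -0.6, 0.4]
width: 1.002
grip_force: 0.0
```

Call:
carry_out([
  [[0, 0, 0, 0.5, -1, 0, 1], [0, 0, 0, 0.5, -1, 0, 1], [0, 0, 0, 0.5, -1, 0, 1], [0, 0, 0, 0.5, -1, 0, 1], [0, 0, 0, 0.5, -1, 0, 1], [0, 0, 0, 0.5, -1, 0, 1], [0, 1, 0, 0, 0, 0, 1], [0, 1, 0, 0, 0, 0, 1], [0, 1, 0, 0, 0, 0, 1], [0, 1, 0, 0, 0, 0, 1], [0, 1, 0, 0, 0, 0, 1], [0, 0, 0, 0, 0, 0, 1], [0, 0, 0, 0, 0, 0, 1]],
])

```text
time_s: 3.45
eef_pos: [0.4987, -0.0869, 0.2057]
tcp_rot: [3.142, -0.522, -0.0]
force: [0.2, 0.7, 1.0]
width: 1.002
grip_force: 0.0
```

```bash
python3 - <<'E'
from h import *
from bench import manip, read_camera
c=read_camera("wrist");np.savez("w1.npz",**c);cv2.imwrite("pics/w1.png",c["color"][:,:,::-1])
s=manip.observe();print(s["eef_pos"],s["tcp_rot"],s["qpos"],s["force"],s["time_s"])
E
```

```text
[ 0.4995473  -0.08681925  0.20605813] [-3.14149241e+00 -5.22836142e-01 -1.89290790e-04] [ 0.3148096  -0.09379458 -0.22741098  2.35226242 -0.1759826   0.36416717
 -1.34022852] [ 0.01753647 -0.83831529  0.10381716] 3.5
```

View pics/w1.png

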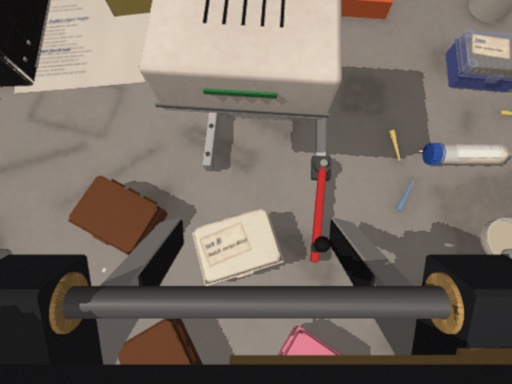

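The wrist view shows the box at (238,247), the side fence from (211,115) to (208,165), the lever pin at (322,162) and the knob at (321,243). The lever is open. I'll take a second, lower view from further left for the two-view measurement and to see the back fence.

Call:
carry_out([
  [[0, 0.8, 0, 0, -0.6, 0.2, 1], [0, 0.8, 0, 0, -0.6, 0.2, 1], [0, 0, 0, 0, 0, 0, 1], [0, 0, 0, 0, 0, 0, 1]],
])

```text
time_s: 3.9
eef_pos: [0.5005, -0.0662, 0.2033]
tcp_rot: [-3.129, -0.623, -0.002]
force: [0.4, 0.4, 0.3]
width: 1.002
grip_force: 0.0
```

```bash
python3 - <<'E'
from h import *
from bench import manip, read_camera
c=read_camera("wrist");np.savez("w2.npz",**c)
s=manip.observe();print(s["eef_pos"],s["tcp_rot"],s["qpos"][5])
a=dict(np.load("w1.npz"))["color"][100:290,180:340,::-1];b=c["color"][90:290,150:400,::-1]
cv2.imwrite("pics/c1.png",cv2.resize(a,None,fx=3,fy=3,interpolation=2))
cv2.imwrite("pics/c2.png",cv2.resize(b,None,fx=3,fy=3,interpolation=2))
E
```

```text
[ 0.50053913 -0.06613499  0.20328838] [-3.12900915e+00 -6.23541312e-01 -1.49759418e-03] 0.21199401209200697
```

View pics/c1.png

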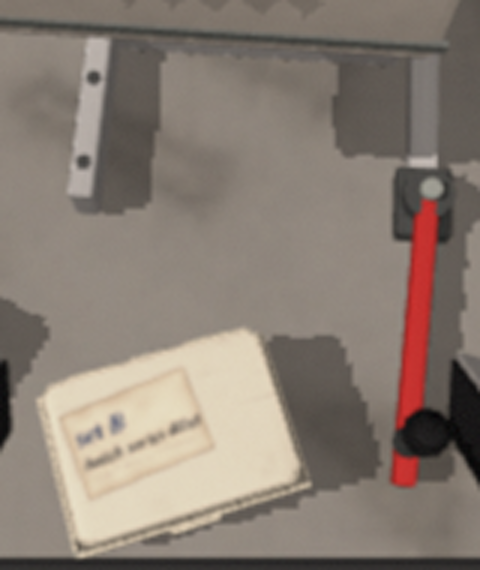

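View pics/c2.png

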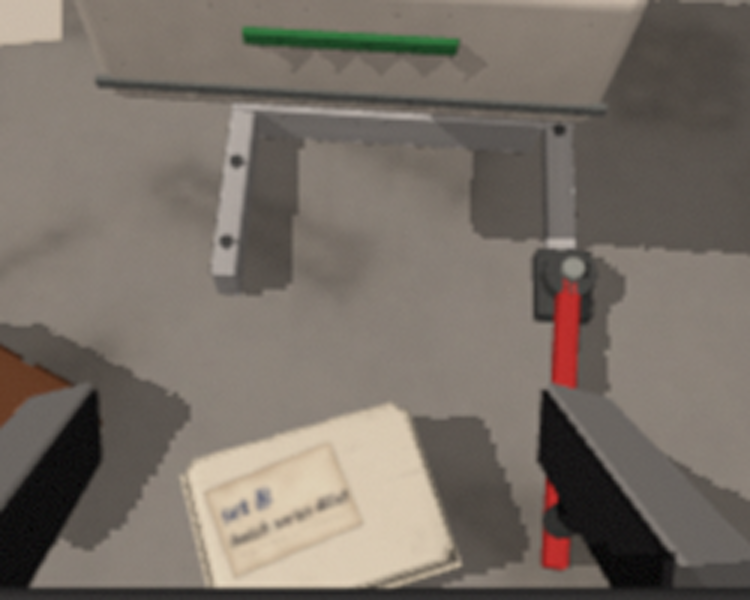

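Crop c1 shows the side fence's front inner top corner at about (94,197), the pin at (432,188), the knob at (428,432) and the box lid corners. Crop c2 shows the same fence corner at (237,275), the inside corner at (257,112), the back fence edge running to (548,126) and the pin at (573,267).

```bash
cat > m.py <<'E'
from h import *
a=dict(np.load("w1.npz"));b=dict(np.load("w2.npz"))
A=lambda u,v:(180+(u-1)/3,100+(v-1)/3)
B=lambda u,v:(150+(u-1)/3,90+(v-1)/3)
for n,p,q,z in[("fence end",(94,197),(237,275),.026),("pin",(432,188),(573,267),.036),("box far L",(40,398),(186,472),.045),("box far R",(251,331),(398,405),.045)]:
    print(n,tri((a,*A(*p)),(b,*B(*q))).round(4),plane(a,*A(*p),z).round(4),plane(b,*B(*q),z).round(4))
print("c1 fence rear",plane(a,*A(110,40),.026));print("c2 corner",plane(b,*B(257,112),.026),"back right",plane(b,*B(548,125),.026))
print("knob",plane(a,*A(428,432),.066),"lever tip",plane(a,*A(404,486),.023))
for p in[(40,398),(251,331),(305,484),(78,550)]:print(plane(a,*A(*p),.045)[:2])
im=a["color"].copy();h=cv2.cvtColor(im,cv2.COLOR_RGB2HSV)
m=((h[...,2]>150)&(h[...,1]>25)&(h[...,1]<110)&(h[...,0]<30)).astype(np.uint8);m[:205]=0;m[288:]=0;m[:,:185]=0;m[:,290:]=0
k=max(cv2.findContours(m,0,1)[0],key=cv2.contourArea);r=cv2.boxPoints(cv2.minAreaRect(k));print(cv2.contourArea(k),r)
q=np.array([plane(a,*p,.045)[:2] for p in r]);print(q,q.mean(0),[np.linalg.norm(q[i]-q[i-1]) for i in range(4)],[np.arctan2(*(q[i]-q[i-1])[::-1]) for i in range(4)])
E
python3 m.py
```

```text
fence end [ 0.6118 -0.0262  0.0297] [ 0.6131 -0.0257  0.026 ] [ 0.6135 -0.0258  0.026 ]
pin [ 0.6171 -0.1757  0.0265] [ 0.6133 -0.1734  0.036 ] [ 0.6129 -0.1727  0.036 ]
box far L [ 0.5201 -0.0124  0.0517] [ 0.5211 -0.0109  0.045 ] [ 0.5214 -0.0113  0.045 ]
box far R [ 0.5473 -0.0942  0.0488] [ 0.548  -0.0944  0.045 ] [ 0.5484 -0.0944  0.045 ]
c1 fence rear [ 0.6914995  -0.03004416  0.026     ]
c2 corner [ 0.69936135 -0.03205244  0.026     ] back right [ 0.69174264 -0.17124079  0.026     ]
knob [ 0.5053465  -0.15859515  0.066     ] lever tip [ 0.48811251 -0.15694512  0.023     ]
[ 0.52108509 -0.01089222]
[ 0.54804425 -0.09440449]
[ 0.48782863 -0.11470642]
[ 0.46362172 -0.02849116]
4588.0 [[186.81651 229.05505]
 [266.26605 205.2202 ]
 [283.77063 263.56885]
 [204.3211  287.4037 ]]
[[ 0.52499552 -0.00332397]
 [ 0.55397825 -0.09801255]
 [ 0.48493899 -0.11744203]
 [ 0.45887112 -0.02718894]] [ 0.50569597 -0.06149187] [np.float64(0.07029916431672811), np.float64(0.09902487003749322), np.float64(0.07172115586557519), np.float64(0.09394228986315994)] [np.float64(0.3463611331409454), np.float64(-1.2737665437688936), np.float64(-2.867261549423234), np.float64(1.851974885582041)]
```

Call:
carry_out([
  [[0, -1, 0, 0, 0, 0, 0.6], [0, -1, 0, 0, 0, 0, 0.6], [0, -1, 0, 0, 0, 0, 0.6], [0, -1, 0, 0, 0, 0, 0.6], [0, -1, 0, 0, 0, 0, 0.6], [0, -1, 0, 0, 0, 0, 0.6], [0, 0, 0.57, -0.85, 0, 0, 0.6], [0, 0, 0, -0.85, 0, 0, 0.6], [0, 0, 0, -0.85, 0, 0, 0.6], [0, 0, 0, 0, 0, 0, 0.6], [0, 0, 0, 0, 0, 0, 0.6]],
])

```text
time_s: 5.05
eef_pos: [0.4368, -0.0643, 0.2036]
tcp_rot: [-3.134, 0.004, -0.054]
force: [0.9, -0.1, 0.5]
width: 0.599
grip_force: 0.0
```

Call:
carry_out([
  [[0, 0, 0, 0, 0, 0.95, 0.6], [0, 0, 0, 0, 0, 0.95, 0.6], [0, 0, 0, 0, 0, 0.95, 0.6], [0, 0, 0, 0, 0, 0.95, 0.6], [0, 0, 0, 0, 0, 0.95, 0.6], [0, 0, 0, 0, 0, 0.95, 0.6], [0, 0, 0, 0, 0, 0.95, 0.6], [0, 0, 0, 0, 0, 0.9, 0.6], [0, 0, 0, 0, 0, 0, 0.6]],
])

```text
time_s: 5.95
eef_pos: [0.4347, -0.0612, 0.0121]
tcp_rot: [-3.132, 0.009, -0.052]
force: [0.5, -0.6, 0.3]
width: 0.603
grip_force: 0.0
```

Call:
carry_out([
  [[0, 0, 0, 0.4, 0, 0, 0.6], [0, 0, 0, 0.3, 0, 0, 0.6], [0, 0, 0, 0.3, 0.03, 0, 0.6], [0, 0, 0, 0.3, 0.03, 0, 0.6], [0, 0, 0, 0.3, 0.03, 0, 0.6], [0, 0, 0, 0.3, 0.03, 0, 0.6], [0, 0, 0, 0.3, 0.03, 0, 0.6], [0, 0, 0, 0.2, 0.02, 0, 0.6], [0, 0, 0, 0, 0, 0, 0.6]],
])

```text
time_s: 6.85
eef_pos: [0.4958, -0.0687, 0.014]
tcp_rot: [-3.132, 0.004, -0.053]
force: [-0.6, 1.5, -0.6]
width: 0.601
grip_force: 0.3
```

```bash
cat > box.py <<'E'
from h import *
from bench import manip, read_camera
import sys
def bay(p,C=(.7002,-.0316),y=-.06):
    d=np.array(p)[:2]-C;return R.from_euler("z",-y).as_matrix()[:2,:2]@d
def look(name,tag,crop,f=3):
    c=read_camera(name);np.savez(tag+".npz",**c);x0,x1,y0,y1=crop
    cv2.imwrite(f"pics/{tag}.png",cv2.resize(c["color"][y0:y1,x0:x1,::-1],None,fx=f,fy=f,interpolation=2))
    s=manip.observe();print(s["eef_pos"].round(4),np.round(s["tcp_rot"],3),s["force"].round(1),s["time_s"]);return c
def cream(c,near,z=.045,r=45):
    im=c["color"];h=cv2.cvtColor(im,cv2.COLOR_RGB2HSV)
    m=((h[...,2]>150)&(h[...,1]>25)&(h[...,1]<110)&(h[...,0]<30)).astype(np.uint8)
    w=np.zeros_like(m);cv2.circle(w,tuple(map(int,near)),r,1,-1);m&=w
    k=max(cv2.findContours(m,0,1)[0],key=cv2.contourArea)
    q=np.array([plane(c,*p,z)[:2] for p in k[:,0,:].astype(float)])*1000
    (cx,cy),wh,an=cv2.minAreaRect(q.astype(np.float32));a=np.radians(an);a=(a+np.pi/4)%(np.pi/2)-np.pi/4
    print("n",cv2.contourArea(k),"centre",cx,cy,"size",wh,"yaw",a,"bay",bay((cx/1e3,cy/1e3)));return m
E
python3 - <<'E'
from box import *
t=dict(np.load("top0.npz"));cream(t,(278,208),r=22)
s=dict(np.load("scene0.npz"));cream(s,(272,196),r=26)
c=look("top","t1",(200,360,110,260),4);cream(c,(275,198),r=22)
c=look("scene","s1",(200,330,110,250),4);cream(c,(265,190),r=26)
E
```

```text
n 581.0 centre 507.2674255371094 -60.319950103759766 size (71.00348663330078, 93.2182846069336) yaw 0.3075847861549279 bay [-0.19086324 -0.04023728]
n 515.5 centre 495.1370849609375 -46.33122253417969 size (84.36151123046875, 140.72752380371094) yaw 0.3953611109453401 bay [-0.20381057 -0.02700111]
[ 0.4953 -0.0687  0.0139] [-3.132  0.004 -0.053] [ 0.4  1.1 -0.6] 6.9
n 0.0 centre 493.6004638671875 -44.074440002441406 size (0.0, 0.0) yaw 0.0 bay [-0.20547975 -0.02484053]
[ 0.495  -0.0687  0.0139] [-3.132  0.005 -0.052] [-0.1  1.   0.3] 6.95
n 118.5 centre 519.8174438476562 -22.918128967285156 size (39.72890090942383, 97.37626647949219) yaw -0.5419440939253641 bay [-0.18057856 -0.00215021]
```

View pics/s1.png

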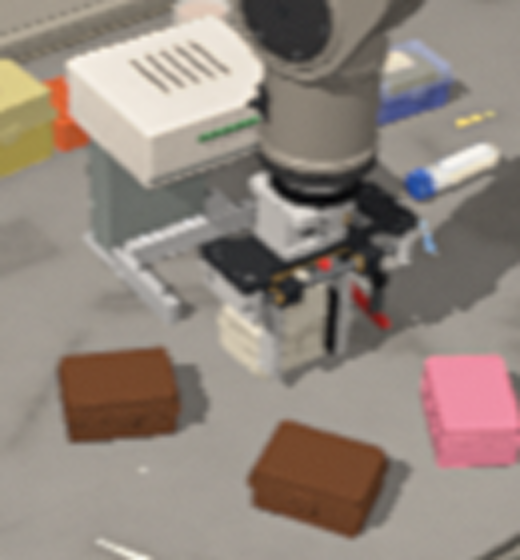

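The box's front face is against both fingers and it looks square. The arm hides it from the fixed cameras, so I'll measure with the wrist camera.

```bash
python3 - <<'E'
from box import *
c=look("wrist","w3",(0,512,0,384),1)
u,v=proj(c,(.538,-.068,.045));print(u,v);m=cream(c,(u,v),r=150);print(cv2.boundingRect(m))
E
```

```text
[ 0.4948 -0.0687  0.014 ] [-3.132  0.005 -0.052] [ 0.4 -1.1 -0.1] 7.0
252.08333292357676 173.8945708123738
n 35450.5 centre 549.455810546875 -56.80785369873047 size (108.01178741455078, 139.98020935058594) yaw 0.19950115897287546 bay [-0.14896137 -0.03420172]
(114, 30, 263, 294)
```

View pics/w3.png

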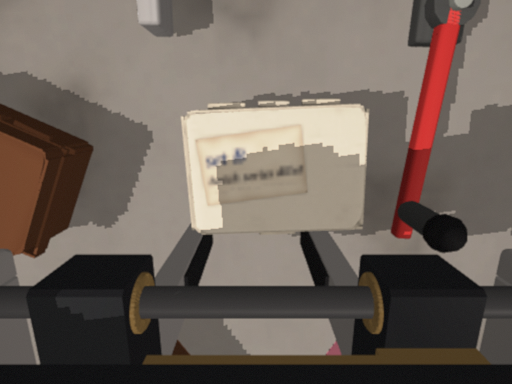

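The wrist view shows the lid corners at (187,112), (364,106), (366,231) and (194,233), with the fence end at (172,28) at its bottom right. Both fingers touch the front face.

```bash
python3 - <<'E'
from box import *
c=dict(np.load("w3.npz"))
q=np.array([plane(c,*p,.045)[:2] for p in[(187,112),(364,106),(366,231),(194,233)]])
print(q.round(4),q.mean(0),bay(q.mean(0)))
for i in range(4):
    d=q[i]-q[i-1];print(np.linalg.norm(d).round(4),((np.arctan2(d[1],d[0])+np.pi/4)%(np.pi/2)-np.pi/4).round(3))
print("fence end inner",plane(c,172,24,.026),bay(plane(c,172,24,.026)))
E
```

```text
[[ 0.5698 -0.0384]
 [ 0.568  -0.123 ]
 [ 0.5043 -0.1264]
 [ 0.5077 -0.0353]] [ 0.53744113 -0.08079445] [-0.1595161 -0.0588656]
0.0622 -0.051
0.0846 -0.021
0.0638 0.053
0.0912 -0.037
fence end inner [ 0.61356344 -0.03116103  0.026     ] [-0.08650698 -0.00475689]
```

Call:
carry_out([
  [[0, 0, 0, 0.3, 0, 0, 0.6], [0, 0, 0, 0.3, 0, 0, 0.6], [0, 0, 0, 0.3, 0, 0, 0.6], [0, 0, 0, 0.3, 0, 0, 0.6], [0, 0, 0, 0.3, 0, 0, 0.6], [0, 0, 0, 0.3, 0, 0, 0.6], [0, 0, 0, 0.3, 0, 0, 0.6], [0, 0, 0, -0.4, 0, -0.1, 0.6], [0, 0, 0, -0.3, 0, -0.1, 0.6], [0, 1, 0, 0, 0, 0, 0.6], [0, 1, 0, 0, 0, 0, 0.6], [0, 1, 0, 0, 0, 0, 0.6], [0, 1, 0, 0, 0, 0, 0.6], [0, 1, 0, 0, 0, 0, 0.6], [0, 1, 0, 0, 0, 0, 0.6], [0, 0, 0, 0, 0, 0, 0.6]],
])

```text
time_s: 8.6
eef_pos: [0.5362, -0.0865, 0.0494]
tcp_rot: [-3.138, -0.442, -0.048]
force: [-0.6, -1.5, -0.6]
width: 0.599
grip_force: 0.0
```

```bash
python3 - <<'E'
from bench import manip
s=manip.observe();print(s["eef_pos"],s["tcp_rot"],s["qpos"])
E
```

```text
[ 0.53620484 -0.08653342  0.04938445] [-3.13795711 -0.44179226 -0.04794099] [ 0.50287051  0.31836767 -0.51325156  2.35179145  1.17872225  0.16390743
 -2.71128426]
```

Call:
carry_out([
  [[0, -1, 0, 0, 0, 0, 0.6], [0, -1, 0, 0, 0, 0, 0.6], [0, -0.5, 0, 0, 0, 0, 0.6], [0, 0, 0, 0, 0, 0, 0.6], [0, 0, 0, 0, 0, 0, 0.6]],
])

```text
time_s: 9.1
eef_pos: [0.5408, -0.0917, 0.0474]
tcp_rot: [3.13, -0.264, -0.057]
force: [-1.0, 0.4, 0.4]
width: 0.599
grip_force: 0.0
```

```bash
python3 - <<'E'
from bench import manip
s=manip.observe();print(s["eef_pos"],s["tcp_rot"],s["qpos"])
E
```

```text
[ 0.54075555 -0.09172305  0.04736556] [ 3.13008309 -0.26350478 -0.05731638] [ 0.66042182  0.40500514 -0.72096833  2.19716885  0.69440889  0.45522919
 -2.21645495]
```

Call:
carry_out([
  [[0, 0, 0, -0.25, -0.15, 0.55, 0.6], [0, 0, 0, -0.25, -0.15, 0.55, 0.6], [0, 0, 0, 0.31, 0, 0.08, 0.6], [0, 0, 0, 0.31, 0, 0.08, 0.6], [0, 0, 0, 0.31, 0, 0.08, 0.6], [0, 0, 0, 0.31, 0, 0.08, 0.6], [0, 0.7, 0, 0, 0, 0, 0.6], [0, 0.7, 0, 0, 0, 0, 0.6], [0, 0, 0, 0, 0, 0, 0.6]],
])

```text
time_s: 10.0
eef_pos: [0.5701, -0.0888, 0.0186]
tcp_rot: [3.121, -0.394, -0.052]
force: [0.0, 0.3, 0.3]
width: 0.603
grip_force: 0.0
```

```bash
python3 - <<'E'
from bench import manip
s=manip.observe();print(s["eef_pos"],s["tcp_rot"],s["qpos"])
E
```

```text
[ 0.57012084 -0.08876461  0.01860856] [ 3.12058522 -0.39408298 -0.05214696] [ 0.35206405  0.41186145 -0.38074763  2.26795743  1.11163236  0.1995234
 -2.66427937]
```

Call:
carry_out([
  [[0, 0, 0, -0.74, 0, -0.31, 0.6], [0, 0, 0, -0.74, 0, -0.31, 0.6], [0, -0.94, 0, 0.2, 0, -0.9, 0.6], [0, -0.94, 0, 0.2, 0, -0.9, 0.6], [0, -0.94, 0, 0.1, 0, -0.9, 0.6], [0, -0.94, 0, 0, 0, -0.9, 0.6], [0, 0, -1, 0, 0, -1, 0.6], [0, 0, -1, 0, 0, -1, 0.6], [0, 0, -1, 0, 0, -1, 0.6], [0, 0, -1, 0, 0, -1, 0.6], [0, 0, -1, 0, 0, 0, 0.6], [0, 0, -1, 0, 0, 0, 0.6], [0, 0, -1, 0, 0, 0, 0.6], [0, 0, -1, 0, 0, 0, 0.6], [0, 0, -1, 0, 0, 0, 0.6], [0, 0, -1, 0, 0, 0, 0.6]],
])

```text
time_s: 11.6
eef_pos: [0.5155, -0.0876, 0.1897]
tcp_rot: [3.031, -0.017, 0.983]
force: [-0.6, -0.2, -0.8]
width: 0.601
grip_force: 0.0
```

Call:
carry_out([
  [[0, 0, -1, 0, 0, 0, 0.6], [0, 0, -1, 0, 0, 0, 0.6], [0, 0, -1, 0, 0, 0, 0.6], [0, 0, -1, 0, 0, 0, 0.6], [0, 0, -1, 0, 0, 0, 0.6], [0, 0, -1, 0, 0, 0, 0.6], [0, 0, -1, 0, 0, 0, 0.6], [0, 0, -1, 0, 0, 0, 0.6], [0, 0, -1, 0, 0, 0, 0.6], [0, 0, -1, 0, 0, 0, 0.6], [0, 0, -1, 0, 0, 0, 0.6], [0, 0, -1, 0, 0, 0, 0.6], [0, 0, -1, 0, 0, 0, 0.6], [0, 0, -1, 0, 0, 0, 0.6], [0, 0, -1, 0, 0, 0, 0.6], [0, 0, -1, 0, 0, 0, 0.6], [0, 0, -1, 0, 0, 0, 0.6], [0, 0, -1, 0, 0, 0, 0.6], [0, 0, -1, 0, 0, 0, 0.6], [0, 0, -1, 0, 0, 0, 0.6]],
])

```text
time_s: 13.6
eef_pos: [0.5153, -0.0878, 0.1899]
tcp_rot: [-3.101, 0.104, 3.078]
force: [-0.8, 0.2, 0.6]
width: 0.598
grip_force: 0.0
```

```bash
python3 - <<'E'
from bench import manip
s=manip.observe();print(s["eef_pos"],s["tcp_rot"],s["qpos"])
E
```

```text
[ 0.51530353 -0.08781148  0.18993998] [-3.10123245  0.10426499  3.07803363] [ 1.05353542  0.3376445  -1.21186533  1.99259002  0.45706332  0.97656947
  1.13180509]
```

Call:
carry_out([
  [[-0.2, -1, 0, 0, 0, 0, 0.6], [-0.2, -1, 0, 0, 0, 0, 0.6], [0, -1, 0, 0, 0, 0, 0.6], [0, -1, 0, 0, 0, 0, 0.6], [0, 0, 0, 0, 0, 0, 0.6]],
])

```text
time_s: 14.1
eef_pos: [0.5135, -0.0896, 0.1876]
tcp_rot: [-3.134, 0.525, 3.078]
force: [-0.7, 0.6, 0.2]
width: 0.601
grip_force: 0.0
```

```bash
python3 - <<'E'
from bench import manip
s=manip.observe();print(s["eef_pos"],s["tcp_rot"],s["qpos"])
E
```

```text
[ 0.51349942 -0.08960204  0.18764415] [-3.1341447   0.5249049   3.07828845] [ 1.30634406e+00  9.67529326e-05 -1.21819086e+00  2.31583412e+00
 -1.66276470e-02  3.00833307e-01  1.60822620e+00]
```

Call:
carry_out([
  [[0, -1, 0, 0, 0, 0, 0.6], [0, -1, 0, 0, 0, 0, 0.6], [0, -1, 0, 0, 0, 0, 0.6], [0, 0, 0, 0, 0, 0, 0.6]],
])

```text
time_s: 14.5
eef_pos: [0.5144, -0.0718, 0.1923]
tcp_rot: [3.098, 0.618, 3.082]
force: [-0.4, 0.9, 0.1]
width: 0.601
grip_force: 0.0
```

```bash
python3 - <<'E'
from bench import manip
s=manip.observe();print(s["eef_pos"],s["tcp_rot"],s["qpos"])
E
```

```text
[ 0.51441513 -0.07177832  0.19228191] [3.09787071 0.61751615 3.08157348] [ 1.27540058 -0.05632134 -1.15174777  2.38161501 -0.64270241  0.20587026
  2.22594735]
```

Call:
carry_out([
  [[0.5, 0.9, 0, 0, 0, 0, 0.6], [0.7, 0.7, 0, 0, 0, 0, 0.6], [1, 0, 0, 0, 0, 0, 0.6], [1, 0, 0, 0, 0, 0, 0.6], [1, 0, 0, 0, 0, 0, 0.6], [0, -1, 0, 0, 0, 0, 0.6], [0, -1, 0, 0, 0, 0, 0.6], [0, -1, 0, 0, 0, 0, 0.6], [0, 0, 0, 0, 0, 0, 0.6]],
])

```text
time_s: 15.4
eef_pos: [0.5058, -0.0667, 0.1783]
tcp_rot: [-3.033, 0.637, 3.102]
force: [0.2, 0.9, -0.1]
width: 0.599
grip_force: 0.0
```

```bash
python3 - <<'E'
from bench import manip
s=manip.observe();print(s["eef_pos"],s["tcp_rot"],s["qpos"])
E
```

```text
[ 0.50584307 -0.06666928  0.17833463] [-3.03303083  0.63650397  3.10195522] [ 1.1134628  -0.05328183 -1.17933662  2.43762618  0.90116431  0.16673854
  0.56176513]
```

Call:
carry_out([
  [[0.8, 0, 0, 0, 0, 0, 0.6], [0.5, -0.5, 0, 0, 0, 0, 0.6], [0.2, -0.7, 0, 0, 0, 0, 0.6], [0, -0.7, 0, 0, 0, 0, 0.6], [0, -0.7, 0, 0, 0, 0, 0.6], [0, 0, 0, 0, 0, 0, 0.6]],
])

```text
time_s: 16.0
eef_pos: [0.5474, -0.064, 0.1999]
tcp_rot: [-2.895, 0.798, -3.133]
force: [-0.2, -0.1, 0.3]
width: 0.602
grip_force: 0.0
```

```bash
python3 - <<'E'
from bench import manip
s=manip.observe();print(s["eef_pos"],s["tcp_rot"],s["qpos"])
E
```

```text
[ 0.54737665 -0.06397589  0.1998699 ] [-2.8947281   0.79780916 -3.1331526 ] [ 0.96031419  0.06052056 -1.22649089  2.45808065  1.74310096  0.47520598
 -0.34684612]
```

Call:
carry_out([
  [[-0.6, 0.2, 0.15, 0, 0, 0, 0.6], [-0.6, 0.2, 0.15, 0, 0, 0, 0.6], [-0.6, 0.2, 0.15, 0, 0, 0, 0.6], [-0.55, 0.2, 0.15, 0, 0, 0, 0.6], [0, 0, 0, 0, 0, 0, 0.6]],
])

```text
time_s: 16.5
eef_pos: [0.5618, -0.0585, 0.176]
tcp_rot: [3.091, 0.727, 3.048]
force: [1.2, 0.8, 0.1]
width: 0.6
grip_force: 0.0
```

```bash
python3 - <<'E'
from bench import manip
s=manip.observe();print(s["eef_pos"],s["tcp_rot"],s["qpos"])
E
```

```text
[ 0.56178408 -0.05845114  0.17603599] [3.0912199  0.72650011 3.04775502] [ 1.17171183  0.15584677 -1.22598814  2.40290692  1.88669507  0.16282441
 -0.32920519]
```

Call:
carry_out([
  [[0, 0, 0, 0.96, -0.3, -0.85, 0.6], [0.2, 0, -0.15, 0.59, -0.15, 0.67, 0.6], [0.2, 0, -0.15, 0.59, -0.15, 0.67, 0.6], [0.1, 0, 0, 0.59, -0.15, 0.67, 0.6], [0, 0, 0, 0.59, -0.15, 0.67, 0.6], [0, 0, 0, 0.59, -0.15, 0.67, 0.6], [0, 0, 0, 0, 0, 0, 0.6]],
])

```text
time_s: 17.2
eef_pos: [0.5622, -0.0813, 0.0605]
tcp_rot: [-3.107, 0.709, 3.092]
force: [0.4, 0.6, 0.0]
width: 0.602
grip_force: 0.0
```

```bash
python3 - <<'E'
from bench import manip
s=manip.observe();print(s["eef_pos"],s["tcp_rot"],s["qpos"])
E
```

```text
[ 0.56219741 -0.08132179  0.06046052] [-3.10671193  0.70912351  3.09226691] [ 1.04116642  0.64333781 -1.22571683  2.46146832  2.14422693  0.69884331
 -0.37429038]
```

Call:
carry_out([
  [[0, 0.6, 0, 0, 0, 0, 0.6], [-0.2, 0.4, 0, 0.2, 0, -0.15, 0.6], [-0.1, 0, 0, 0.2, 0, -0.15, 0.6], [0, 0, 0, 0, 0, 0, 0.6]],
])

```text
time_s: 17.6
eef_pos: [0.5504, -0.0819, 0.0648]
tcp_rot: [-3.132, 0.612, 3.093]
force: [-0.1, 0.5, 0.7]
width: 0.601
grip_force: 0.0
```

```bash
python3 - <<'E'
from box import *
c=look("wrist","w4",(0,512,0,384),1)
print(manip.observe()["qpos"])
E
```

```text
[ 0.5504 -0.0819  0.0643] [-3.133  0.611  3.093] [-0.3  0.3  0.4] 17.65
[ 1.03673765  0.52371469 -1.16625491  2.41706452  1.9283939   0.49741272
 -0.20602988]
```

View pics/w4.png

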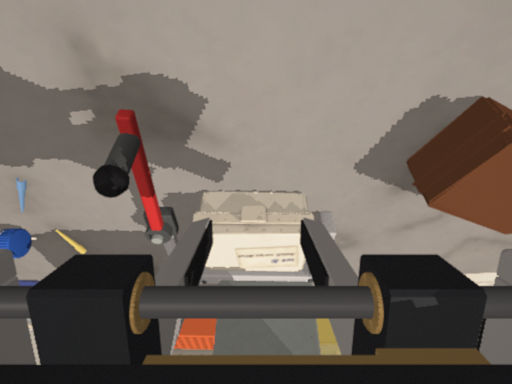

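The flipped wrist view, where image up points towards the robot, shows the box front face with its bottom edge from (202,193) to (307,193), the fence end near (327,213), the pin at (157,237) and the fingers in front of the box.

```bash
python3 - <<'E'
from box import *
c=dict(np.load("w4.npz"))
for n,p,z in[("botR",(202,193),.003),("botL",(307,193),.003),("topR",(195,213),.04),("topL",(312,213),.04),("fence",(319,211),.026),("pin",(157,238),.036)]:
    q=plane(c,*p,z);print(n,q.round(4),bay(q).round(4))
print(proj(c,(.6124,-.0263,.026)),proj(c,(.6645-.035,-.0755,.045)))
cv2.imwrite("pics/c4.png",cv2.resize(c["color"][180:300,130:350,::-1],None,fx=3.5,fy=3.5,interpolation=2))
E
```

```text
botR [ 0.5809 -0.1297  0.003 ] [-0.1132 -0.1051]
botL [ 0.585  -0.0391  0.003 ] [-0.1145 -0.0144]
topR [ 0.5606 -0.1262  0.04  ] [-0.1336 -0.1028]
topL [ 0.5644 -0.0409  0.04  ] [-0.135  -0.0174]
fence [ 0.5807 -0.0323  0.026 ] [-0.1192 -0.0079]
pin [ 0.5991 -0.1674  0.036 ] [-0.0928 -0.1416]
(np.float64(322.0967739006144), np.float64(232.7256065096077)) (np.float64(266.97587777474143), np.float64(262.749179583503))
```

View pics/c4.png

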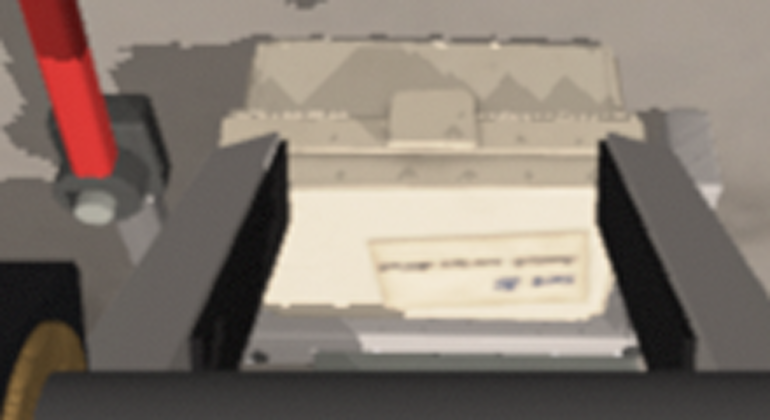

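Call:
carry_out([
  [[0, 0, 0.1, 0.34, 0, 0.48, 0.6], [0, 0, 0, 0.34, -0.1, 0.48, 0.6], [0, 0, 0, 0.34, -0.1, 0.48, 0.6], [0, 0, 0, -0.26, 0, 0.18, 0.6], [0, 0, 0, -0.26, 0, 0.18, 0.6], [0, 0, 0, -0.26, 0, 0.18, 0.6], [0, 0, 0, -0.26, 0.04, 0.18, 0.6], [0, 0, 0, -0.26, 0.04, 0.18, 0.6], [0, 0, 0, 0, 0, 0, 0.6]],
])

```text
time_s: 18.55
eef_pos: [0.5913, -0.0867, 0.0201]
tcp_rot: [3.14, 0.611, 3.079]
force: [0.7, -0.8, -0.1]
width: 0.6
grip_force: 0.0
```

```bash
python3 - <<'E'
from box import *
c=look("wrist","w5",(130,350,170,300),3.5);s=manip.observe()
print(s["qpos"].round(2),bay(s["eef_pos"]))
E
```

```text
[ 0.5906 -0.0867  0.0198] [3.14  0.611 3.079] [-1.1 -0.2 -0.5] 18.6
[ 0.95  0.7  -1.1   2.35  2.04  0.61 -0.23] [-0.10611535 -0.06157739]
```

View pics/w5.png

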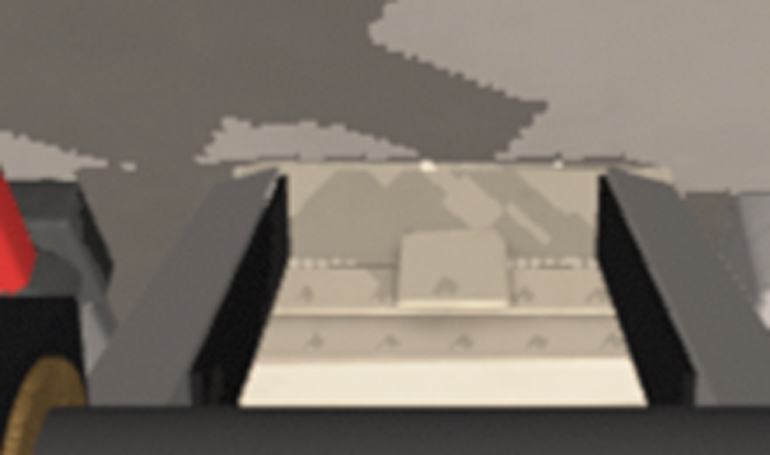

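Picture 10: the fingers are against the front face. The box is square, already alongside the side fence with a gap to it. I'll continue on forces and numbers.

Call:
carry_out([
  [[0, 0, 0, -0.26, 0.04, 0.18, 0.6], [0, 0, 0, -0.26, 0.04, 0.18, 0.6], [0, 0, 0, -0.2, 0.03, 0.14, 0.6], [0, 0, 0, -0.1, 0, 0.07, 0.6], [0, 0, 0, 0, 0, 0, 0.6]],
])

```text
time_s: 19.1
eef_pos: [0.6155, -0.0856, 0.0195]
tcp_rot: [3.139, 0.61, 3.078]
force: [0.0, -0.3, 0.1]
width: 0.598
grip_force: 0.0
```

```bash
cat > st.py <<'E'
from box import *
s=manip.observe();print(s["eef_pos"].round(4),s["tcp_rot"].round(3),bay(s["eef_pos"]).round(4),s["qpos"].round(2),s["force"].round(1))
E
python3 st.py
```

```text
[ 0.6155 -0.0856  0.0195] [3.139 0.61  3.078] [-0.0813 -0.0589] [ 0.92  0.71 -1.07  2.3   2.    0.6  -0.19] [ 0.  -0.3  0.1]
```

Call:
carry_out([
  [[0, 0, 0, -0.05, 0, 0.035, 0.6], [0, 0, 0, -0.05, 0, 0.035, 0.6], [0, 0, 0, -0.05, 0, 0.035, 0.6], [0, 0, 0, 0, 0, 0, 0.6]],
])

```text
time_s: 19.5
eef_pos: [0.6196, -0.086, 0.0194]
tcp_rot: [3.14, 0.61, 3.078]
force: [-1.6, 0.7, 1.0]
width: 0.6
grip_force: 0.6
```

Call:
carry_out([
  [[0, 0, 0, -0.04, 0, 0.028, 0.6], [0, 0, 0, -0.04, 0, 0.028, 0.6], [0, 0, 0, 0, 0, 0, 0.6]],
])

```text
time_s: 19.8
eef_pos: [0.6221, -0.0861, 0.0195]
tcp_rot: [3.14, 0.61, 3.078]
force: [-1.4, 0.3, 0.1]
width: 0.598
grip_force: 0.6
```

Call:
carry_out([
  [[0, 0, 0, -0.04, 0, 0.028, 0.6], [0, 0, 0, -0.04, 0, 0.028, 0.6], [0, 0, 0, 0, 0, 0, 0.6]],
])

```text
time_s: 20.1
eef_pos: [0.6245, -0.0863, 0.0194]
tcp_rot: [3.14, 0.61, 3.078]
force: [-2.4, -0.6, -0.9]
width: 0.598
grip_force: 1.0
```

Call:
carry_out([
  [[0, 0, 0, -0.04, 0, 0.028, 0.6], [0, 0, 0, 0, 0, 0, 0.6]],
])

```text
time_s: 20.3
eef_pos: [0.6252, -0.086, 0.0192]
tcp_rot: [3.139, 0.609, 3.079]
force: [-7.0, 0.9, 3.0]
width: 0.6
grip_force: 3.6
```

Call:
carry_out([
  [[0, 0, 0, -0.03, 0, 0.02, 0.6], [0, 0, 0, 0, 0, 0, 0.6]],
])

```text
time_s: 20.5
eef_pos: [0.6255, -0.086, 0.019]
tcp_rot: [3.139, 0.609, 3.079]
force: [-12.4, 1.6, 8.1]
width: 0.601
grip_force: 6.5
```

```bash
python3 st.py
```

```text
[ 0.6255 -0.086   0.019 ] [3.139 0.609 3.079] [-0.0713 -0.0588] [ 0.9   0.72 -1.06  2.28  1.99  0.59 -0.17] [-12.4   1.6   8.1]
```

Call:
carry_out([
  [[0, 0, 0, 0.57, 0, -0.4, 0.6], [0, 0, 0, 0.57, 0, -0.4, 0], [0, 0, 0, 0, -0.5, 0, 0], [0, 0, 0, 0, -0.5, 0, 0], [0, 0, 0, 0, -0.5, 0, 0], [0, 0, 0, 0, -0.5, 0, 0], [0, 0, 0, 0, -0.48, 0, 0], [0, 0, 0, 0, 0, 0, 0], [0, 0, 0, 0, 0, 0, 0]],
])

```text
time_s: 21.4
eef_pos: [0.5879, -0.1464, 0.0195]
tcp_rot: [3.14, 0.61, 3.078]
force: [-0.6, 0.4, 0.2]
width: 0.003
grip_force: 0.0
```

```bash
python3 st.py; python3 - <<'E'
from box import *
c=read_camera("wrist");np.savez("w6.npz",**c);im=c["color"];h=cv2.cvtColor(im,cv2.COLOR_RGB2HSV)
# expected projections
B=lambda x,y,z:tuple(np.r_[np.array([.7002,-.0316])+R.from_euler("z",-.06).as_matrix()[:2,:2]@[x,y],z])
for n,p in dict(fr=(-.066,-.103,.003),frt=(-.066,-.103,.045),fl=(-.066,-.011,.003),pin=(-.074,-.15,.03)).items():print(n,np.round(proj(c,B(*p)),1))
np.set_printoptions(linewidth=200)
u,v=map(int,proj(c,B(-.066,-.08,.012)))
print(u,v)
for r in range(v-6,v+8,3):print(r,[tuple(h[r,k]) for k in range(u-60,u+10,4)])
E
```

```text
[ 0.5879 -0.1464  0.0195] [3.14  0.61  3.078] [-0.1052 -0.1213] [ 1.06  0.68 -1.05  2.32  2.07  0.49 -0.14] [-0.6  0.4  0.2]
fr [278.2 242.4]
frt [281.3 295.2]
fl [396.3 242. ]
pin [213.7 269.9]
309 252
246 [(np.uint8(12), np.uint8(24), np.uint8(108)), (np.uint8(20), np.uint8(14), np.uint8(53)), (np.uint8(15), np.uint8(24), np.uint8(42)), (np.uint8(10), np.uint8(21), np.uint8(107)), (np.uint8(12), np.uint8(24), np.uint8(108)), (np.uint8(15), np.uint8(24), np.uint8(107)), (np.uint8(15), np.uint8(24), np.uint8(107)), (np.uint8(17), np.uint8(21), np.uint8(108)), (np.uint8(17), np.uint8(35), np.uint8(116)), (np.uint8(19), np.uint8(46), np.uint8(187)), (np.uint8(19), np.uint8(45), np.uint8(198)), (np.uint8(18), np.uint8(45), np.uint8(198)), (np.uint8(18), np.uint8(45), np.uint8(198)), (np.uint8(19), np.uint8(45), np.uint8(197)), (np.uint8(18), np.uint8(45), np.uint8(198)), (np.uint8(19), np.uint8(46), np.uint8(190)), (np.uint8(18), np.uint8(47), np.uint8(190)), (np.uint8(17), np.uint8(46), np.uint8(171))]
249 [(np.uint8(12), np.uint8(23), np.uint8(109)), (np.uint8(8), np.uint8(20), np.uin
[... 2429 characters left out ...]
nt8(15), np.uint8(29), np.uint8(53)), (np.uint8(11), np.uint8(19), np.uint8(108)), (np.uint8(120), np.uint8(11), np.uint8(23)), (np.uint8(165), np.uint8(21), np.uint8(24)), (np.uint8(150), np.uint8(10), np.uint8(26)), (np.uint8(0), np.uint8(0), np.uint8(24)), (np.uint8(90), np.uint8(10), np.uint8(25)), (np.uint8(0), np.uint8(0), np.uint8(25)), (np.uint8(150), np.uint8(10), np.uint8(26)), (np.uint8(0), np.uint8(0), np.uint8(24)), (np.uint8(150), np.uint8(20), np.uint8(25)), (np.uint8(120), np.uint8(11), np.uint8(24)), (np.uint8(120), np.uint8(10), np.uint8(26)), (np.uint8(0), np.uint8(11), np.uint8(23)), (np.uint8(150), np.uint8(21), np.uint8(24)), (np.uint8(150), np.uint8(10), np.uint8(26))]
```

Call:
carry_out([
  [[0, 0, 0, -0.33, -0.03, 0.23, 0], [0, 0, 0, -0.33, 0, 0.23, 0], [0, 0, 0, -0.33, 0, 0.23, 0], [0, -0.6, 0, 0, 0, 0, 0], [0, -0.6, 0, 0, 0, 0, 0], [0, -0.5, 0, 0, 0, 0, 0], [0, 0, 0, 0, 0, 0, 0]],
])

```text
time_s: 22.15
eef_pos: [0.6171, -0.1481, 0.0176]
tcp_rot: [3.135, 0.786, 3.075]
force: [-0.3, -0.1, -0.3]
width: 0.003
grip_force: 0.0
```

```bash
python3 st.py
```

```text
[ 0.6171 -0.1481  0.0176] [3.135 0.786 3.075] [-0.076  -0.1213] [ 1.14  0.88 -1.14  2.36  2.43  0.71 -0.32] [-0.3 -0.1 -0.3]
```

Call:
carry_out([
  [[0, 0, 0, -0.25, 0, 0.24, 0], [0, 0, 0, -0.25, 0, 0.24, 0], [0, 0, 0, -0.25, 0, 0.24, 0], [0, 0, 0, -0.25, 0, 0.24, 0], [0, 0, 0, 0, 0.1, 0, 0], [0, 0, 0, 0, 0.1, 0, 0], [0, 0, 0, 0, 0, 0, 0]],
])

```text
time_s: 22.85
eef_pos: [0.6526, -0.1452, 0.0202]
tcp_rot: [3.139, 0.788, 3.079]
force: [-0.0, 0.7, 0.5]
width: 0.006
grip_force: 0.0
```

```bash
python3 st.py
```

```text
[ 0.6526 -0.1452  0.0202] [3.139 0.788 3.079] [-0.0407 -0.1162] [ 1.08  0.88 -1.11  2.3   2.39  0.69 -0.3 ] [-0.   0.7  0.5]
```

Call:
carry_out([
  [[0, 0, 0, 0, 0.1, 0, 0], [0, 0, 0, 0, 0.1, 0, 0], [0, 0, 0, 0, 0.08, 0, 0], [0, 0, 0, 0, 0, 0, 0]],
])

```text
time_s: 23.25
eef_pos: [0.6531, -0.1388, 0.0201]
tcp_rot: [3.139, 0.787, 3.078]
force: [-2.3, -1.7, -0.7]
width: 0.005
grip_force: 1.1
```

Call:
carry_out([
  [[0, 0, 0, 0, 0.05, 0, 0], [0, 0, 0, 0, 0.04, 0, 0], [0, 0, 0, 0, 0, 0, 0]],
])

```text
time_s: 23.55
eef_pos: [0.6534, -0.1364, 0.0202]
tcp_rot: [3.139, 0.788, 3.078]
force: [-1.0, -1.5, -0.0]
width: 0.006
grip_force: 0.7
```

Call:
carry_out([
  [[0, 0, 0, 0, 0.04, 0, 0], [0, 0, 0, 0, 0, 0, 0]],
])

```text
time_s: 23.75
eef_pos: [0.6535, -0.1356, 0.0202]
tcp_rot: [3.139, 0.788, 3.078]
force: [-1.7, -1.7, -1.1]
width: 0.008
grip_force: 1.0
```

Call:
carry_out([
  [[0, 0, 0, 0, 0.04, 0, 0], [0, 0, 0, 0, 0.04, 0, 0], [0, 0, 0, 0, 0, 0, 0]],
])

```text
time_s: 24.05
eef_pos: [0.6537, -0.1332, 0.0203]
tcp_rot: [3.139, 0.788, 3.078]
force: [0.8, -1.5, -0.4]
width: 0.004
grip_force: 0.5
```

Call:
carry_out([
  [[0, 0, 0, 0, 0.04, 0, 0], [0, 0, 0, 0, 0.02, 0, 0], [0, 0, 0, 0, 0, 0, 0]],
])

```text
time_s: 24.35
eef_pos: [0.6538, -0.1326, 0.0203]
tcp_rot: [3.14, 0.788, 3.078]
force: [-2.1, -4.4, 1.5]
width: 0.005
grip_force: 2.2
```

Resistance is rising, so the box is reaching the side fence.

Call:
carry_out([
  [[0, 0, 0, 0, 0.02, 0, 0], [0, 0, 0, 0, 0.02, 0, 0], [0, 0, 0, 0, 0, 0, 0]],
])

```text
time_s: 24.65
eef_pos: [0.6538, -0.1327, 0.0203]
tcp_rot: [3.141, 0.788, 3.077]
force: [-5.5, -8.2, 4.4]
width: 0.006
grip_force: 4.2
```

Call:
carry_out([
  [[0, 0, 0, 0, 0.02, 0, 0], [0, 0, 0, 0, 0, 0, 0], [0, 0, 0, 0, 0, 0, 0]],
])

```text
time_s: 24.95
eef_pos: [0.6538, -0.1326, 0.0203]
tcp_rot: [-3.141, 0.788, 3.077]
force: [-5.3, -10.7, 4.3]
width: 0.006
grip_force: 5.1
```

```bash
python3 st.py
```

```text
[ 0.6538 -0.1326  0.0203] [-3.141  0.788  3.077] [-0.0402 -0.1036] [ 1.05  0.88 -1.12  2.3   2.38  0.72 -0.31] [ -5.3 -10.7   4.3]
```

Call:
carry_out([
  [[0, 0, 0, 0, -0.12, 0, 0], [0, 0, 0, 0, -0.16, 0, 0], [0, 0, 0, 0.39, 0, -0.39, 0], [0, 0, 0, 0.39, 0, -0.39, 0], [0, 0, 0, 0.39, 0, -0.39, 0], [0, 0, 0, 0.39, 0, -0.39, 0], [0, 0, 0, 0, 0.5, 0, 0], [0, 0, 0, 0, 0.5, 0, 0], [0, 0, 0, 0, 0.5, 0, 0], [0, 0, 0, 0, 0.5, 0, 0], [0, 0, 0, 0, 0.5, 0, 0], [0, 0, 0, -0.2, 0, 0.2, 0], [0, 0, 0, -0.1, 0, 0.1, 0], [0, 0, 0, 0, 0, 0, 0]],
])

```text
time_s: 26.35
eef_pos: [0.6132, -0.0734, 0.0203]
tcp_rot: [3.14, 0.788, 3.077]
force: [-0.5, -0.1, 0.6]
width: 0.003
grip_force: 0.0
```

```bash
python3 st.py
```

```text
[ 0.6132 -0.0734  0.0203] [3.14  0.788 3.077] [-0.0844 -0.0469] [ 0.97  0.87 -1.16  2.41  2.37  0.87 -0.43] [-0.5 -0.1  0.6]
```

Call:
carry_out([
  [[0, 0, 0, -0.08, 0, 0.08, 0], [0, 0, 0, -0.08, 0, 0.08, 0], [0, 0, 0, -0.06, 0, 0.06, 0], [0, 0, 0, 0, 0, 0, 0]],
])

```text
time_s: 26.75
eef_pos: [0.6209, -0.0732, 0.0203]
tcp_rot: [3.139, 0.788, 3.077]
force: [-0.6, -0.3, -0.0]
width: 0.003
grip_force: 0.0
```

Call:
carry_out([
  [[0, 0, 0, -0.04, 0, 0.04, 0], [0, 0, 0, -0.03, 0, 0.03, 0], [0, 0, 0, 0, 0, 0, 0]],
])

```text
time_s: 27.05
eef_pos: [0.6232, -0.0732, 0.0203]
tcp_rot: [3.139, 0.788, 3.078]
force: [-0.4, -0.6, 0.1]
width: 0.005
grip_force: 0.0
```

Call:
carry_out([
  [[0, 0, 0, -0.03, 0, 0.03, 0], [0, 0, 0, -0.02, 0, 0.02, 0], [0, 0, 0, 0, 0, 0, 0]],
])

```text
time_s: 27.35
eef_pos: [0.6249, -0.0733, 0.0203]
tcp_rot: [3.139, 0.788, 3.078]
force: [1.0, 0.2, -0.2]
width: 0.005
grip_force: 0.0
```

Call:
carry_out([
  [[0, 0, 0, -0.03, 0, 0.03, 0], [0, 0, 0, -0.02, 0, 0.02, 0], [0, 0, 0, 0, 0, 0, 0]],
])

```text
time_s: 27.65
eef_pos: [0.6265, -0.0734, 0.0202]
tcp_rot: [3.139, 0.788, 3.078]
force: [-1.2, 0.8, 0.8]
width: 0.001
grip_force: 0.4
```

Call:
carry_out([
  [[0, 0, 0, -0.02, 0, 0.02, 0], [0, 0, 0, -0.01, 0, 0.01, 0], [0, 0, 0, 0, 0, 0, 0]],
])

```text
time_s: 27.95
eef_pos: [0.6272, -0.0733, 0.02]
tcp_rot: [3.139, 0.787, 3.078]
force: [-5.7, -0.2, 2.4]
width: 0.005
grip_force: 2.8
```

Call:
carry_out([
  [[0, 0, 0, -0.02, 0, 0.02, 0], [0, 0, 0, -0.01, 0, 0.01, 0], [0, 0, 0, 0, 0, 0, 0], [0, 0, 0, 0, 0, 0, 0]],
])

```text
time_s: 28.35
eef_pos: [0.6276, -0.0733, 0.0199]
tcp_rot: [3.14, 0.787, 3.079]
force: [-13.0, -1.4, 7.8]
width: 0.005
grip_force: 6.5
```

```bash
python3 st.py
```

```text
[ 0.6276 -0.0733  0.0199] [3.14  0.787 3.079] [-0.07  -0.046] [ 0.95  0.88 -1.15  2.38  2.36  0.85 -0.42] [-13.   -1.4   7.8]
```

The box is pressed home against both fences. Next I'll back out and go round to the outer side of the lever.

Call:
carry_out([
  [[0, 0, 0, 0.28, 0, -0.28, 0], [0, 0.85, 0, 0, 0, 0, 0], [0, 0.85, 0, 0, 0, 0, 0], [0, 0, 0, 0.65, 0, -0.46, 0], [0, 0, 0, 0.65, 0, -0.46, 0], [0, 0, 0, -0.51, 0, -0.74, 0], [0, 0, 0, -0.51, 0, -0.74, 0], [0, 0, 0, 0, -0.84, 0, 0], [0, 0, 0, 0, -0.84, 0, 0], [0, 0, 0, 0, -0.84, 0, 0], [0, 0, 0, 0, -0.84, 0, 0], [0, 0, 0, 0, -0.84, 0, 0], [0, 0, 0, 0, -0.9, 0, 0], [0, 0, 0, 0, 0, 0, 0]],
])

```text
time_s: 29.75
eef_pos: [0.5702, -0.201, 0.0651]
tcp_rot: [3.141, 0.61, 3.075]
force: [0.8, 0.4, -0.4]
width: 0.007
grip_force: 0.0
```

```bash
python3 st.py; python3 - <<'E'
from box import *
B=lambda x,y,z:np.r_[np.array([.7002,-.0316])+R.from_euler("z",-.06).as_matrix()[:2,:2]@[x,y],z]
# red arm line from wrist and top/scene views
for n in("wrist","top"):
    c=read_camera(n);np.savez(n+"7.npz",**c);m=red(c["color"])
    u,v=map(int,proj(c,B(-.13,-.145,.023)));w=np.zeros_like(m);cv2.circle(w,(u,v),90 if n=="wrist" else 30,1,-1);m&=w
    ys,xs=np.nonzero(m)
    if len(xs)<5:print(n,"none");continue
    P=np.array([bay(plane(c,x,y,.023)) for x,y in zip(xs,ys)]);vx,vy,x0,y0=cv2.fitLine(P.astype(np.float32),2,0,.01,.01).ravel()
    print(n,len(P),"phi",-np.arctan(vy/vx),"y at x=-.13",y0+(-.13-x0)*vy/vx,P.min(0),P.max(0))
E
```

```text
[ 0.5702 -0.201   0.0651] [3.141 0.61  3.075] [-0.1196 -0.1769] [ 1.16  0.51 -0.98  2.3   1.9   0.25  0.05] [ 0.8  0.4 -0.4]
wrist 1325 phi 0.058728434 y at x=-.13 -0.14592451 [-0.19805301 -0.15351382] [-0.08586357 -0.13543365]
top 65 phi 0.08354555 y at x=-.13 -0.14404124 [-0.17434657 -0.15121205] [-0.08326157 -0.13788514]
```

Call:
carry_out([
  [[0, 0, 0, 0.36, 0, -0.25, 0], [0, 0, 0, 0.56, 0, 0.8, 0], [0, 0, 0, 0.56, 0, 0.8, 0], [0, 0, 0, 0, 0.2, 0, 0], [0, 0, 0, 0, 0, 0, 0]],
])

```text
time_s: 30.35
eef_pos: [0.5601, -0.1896, 0.0164]
tcp_rot: [3.136, 0.609, 3.079]
force: [0.2, 0.5, 0.6]
width: 0.009
grip_force: 0.0
```

```bash
python3 st.py
```

```text
[ 0.5601 -0.1896  0.0164] [3.136 0.609 3.079] [-0.1303 -0.1661] [ 1.21  0.69 -1.06  2.34  2.1   0.43 -0.06] [0.2 0.5 0.6]
```

Call:
carry_out([
  [[0, 0, 0, 0.03, 0.27, -0.02, 0], [0, 0, 0, 0.03, 0.27, -0.02, 0], [0, 0, 0, 0.03, 0.27, -0.02, 0], [0, 0, 0, -0.03, 0.26, 0.02, 0], [0, 0, 0, -0.03, 0.26, 0.02, 0], [0, 0, 0, -0.03, 0.26, 0.02, 0], [0, 0, 0, -0.03, 0.26, 0.02, 0], [0, 0, 0, -0.1, 0.22, 0.07, 0], [0, 0, 0, -0.1, 0.22, 0.07, 0], [0, 0, 0, 0, 0, 0, 0]],
])

```text
time_s: 31.35
eef_pos: [0.5712, -0.1341, 0.0165]
tcp_rot: [3.139, 0.61, 3.079]
force: [0.2, 0.3, -0.6]
width: 0.003
grip_force: 0.0
```

```bash
cat > lev.py <<'E'
from box import *
B=lambda x,y,z:np.r_[np.array([.7002,-.0316])+R.from_euler("z",-.06).as_matrix()[:2,:2]@[x,y],z]
for n in("wrist","top","scene"):
    c=read_camera(n);m=red(c["color"])
    u,v=map(int,proj(c,B(-.1,-.11,.023)));w=np.zeros_like(m);cv2.circle(w,(u,v),130 if n=="wrist" else 30,1,-1);m&=w
    ys,xs=np.nonzero(m)
    if len(xs)<8:print(n,"none");continue
    P=np.array([bay(plane(c,x,y,.023)) for x,y in zip(xs,ys)]);vx,vy,x0,y0=cv2.fitLine(P.astype(np.float32),2,0,.01,.01).ravel()
    print(n,len(P),"dir",vx,vy,"phi",np.arctan2(abs(vy),abs(vx)),"at",x0,y0,P.min(0),P.max(0))
E
python3 st.py; python3 lev.py
```

```text
[ 0.5712 -0.1341  0.0165] [3.139 0.61  3.079] [-0.1226 -0.1101] [ 1.1   0.72 -1.11  2.36  2.07  0.55 -0.15] [ 0.2  0.3 -0.6]
wrist 1563 dir 0.65199095 -0.75822675 phi 0.8605891 at -0.14497028 -0.073212534 [-0.16846077 -0.13243399] [-0.10360853 -0.04732986]
top 76 dir 0.6248485 -0.78074604 phi 0.8958589 at -0.10781875 -0.107811116 [-0.13630822 -0.14109672] [-0.08037157 -0.07270297]
scene none
```

Call:
carry_out([
  [[0, 0, 0, -0.1, 0.22, 0.07, 0], [0, 0, 0, -0.1, 0.22, 0.07, 0], [0, 0, 0, -0.1, 0.22, 0.07, 0], [0, 0, 0, -0.11, 0.1, 0.08, 0], [0, 0, 0, -0.11, 0.1, 0.08, 0], [0, 0, 0, -0.11, 0.1, 0.08, 0], [0, 0, 0, -0.11, 0.1, 0.08, 0], [0, 0, 0, -0.08, 0.03, 0.06, 0], [0, 0, 0, -0.08, 0.03, 0.06, 0], [0, 0, 0, 0, 0, 0, 0]],
])

```text
time_s: 32.5
eef_pos: [0.6005, -0.1089, 0.0162]
tcp_rot: [3.139, 0.61, 3.078]
force: [0.0, 0.1, 0.4]
width: 0.004
grip_force: 0.1
```

```bash
python3 st.py; python3 lev.py
```

```text
[ 0.6005 -0.1089  0.0162] [3.139 0.61  3.078] [-0.0949 -0.0831] [ 1.01  0.74 -1.1   2.32  2.03  0.6  -0.15] [0.  0.1 0.4]
wrist 1685 dir 0.13788211 -0.99044865 phi 1.4324735 at -0.09192246 -0.08492534 [-0.10742198 -0.14352433] [-0.07406782 -0.02840304]
top 98 dir 0.12474093 -0.99218935 phi 1.4457296 at -0.08221777 -0.08750285 [-0.09373496 -0.14070095] [-0.07384437 -0.02230311]
scene none
```

Call:
carry_out([
  [[0, 0, 0, -0.07, 0.02, 0.05, 0], [0, 0, 0, -0.07, 0.02, 0.05, 0], [0, 0, 0, -0.07, 0, 0.05, 0], [0, 0, 0, -0.05, 0, 0.035, 0], [0, 0, 0, 0, 0, 0, 0]],
])

```text
time_s: 33.15
eef_pos: [0.6084, -0.1084, 0.0161]
tcp_rot: [3.139, 0.61, 3.078]
force: [0.1, 0.6, -0.5]
width: 0.008
grip_force: 0.1
```

Call:
carry_out([
  [[0, 0, 0, -0.04, 0, 0.028, 0], [0, 0, 0, -0.04, 0, 0.028, 0], [0, 0, 0, 0, 0, 0, 0]],
])

```text
time_s: 33.45
eef_pos: [0.6105, -0.1085, 0.0159]
tcp_rot: [3.139, 0.61, 3.078]
force: [-1.7, 0.8, -0.2]
width: 0.005
grip_force: 1.3
```

Call:
carry_out([
  [[0, 0, 0, -0.03, 0, 0.02, 0], [0, 0, 0, -0.02, 0, 0.014, 0], [0, 0, 0, 0, 0, 0, 0]],
])

```text
time_s: 33.75
eef_pos: [0.6112, -0.1085, 0.0156]
tcp_rot: [3.139, 0.609, 3.079]
force: [-10.9, 0.7, 5.1]
width: 0.004
grip_force: 5.3
```

```bash
python3 st.py; python3 lev.py
```

```text
[ 0.6112 -0.1085  0.0156] [3.139 0.609 3.079] [-0.0842 -0.0821] [ 0.99  0.74 -1.09  2.3   2.01  0.59 -0.13] [-10.9   0.7   5.1]
wrist 1801 dir 0.013990498 -0.9999021 phi 1.5568054 at -0.08247944 -0.090177655 [-0.09274425 -0.13770285] [-0.07094091 -0.03033045]
top 99 dir 0.00976042 0.9999524 phi 1.5610358 at -0.07407245 -0.08622043 [-0.07933121 -0.14056883] [-0.06867131 -0.02143013]
scene 12 dir 0.19692272 0.98041904 phi 1.3725781 at -0.079757616 -0.031441823 [-0.08488839 -0.04664478] [-0.07238581 -0.02187923]
```

Call:
carry_out([
  [[0, 0, 0, 0.4, 0, -0.28, 0], [0, 0, 0, 0.7, 0, -0.49, 0], [0, 0, 0, 0.3, 0, -0.21, 0], [0, 0, 0, -0.46, 0, -0.66, 0], [0, 0, 0, -0.46, 0, -0.66, 0], [0, 0, 0, -0.46, 0, -0.66, 0], [0, 0, 0, 0, 0, 0, 0]],
])

```text
time_s: 34.6
eef_pos: [0.5706, -0.1069, 0.0791]
tcp_rot: [-3.14, 0.613, 3.08]
force: [-0.7, -1.5, -0.4]
width: 0.009
grip_force: 0.0
```

```bash
python3 st.py; python3 lev.py; python3 - <<'E'
from box import *
B=lambda x,y,z:np.r_[np.array([.7002,-.0316])+R.from_euler("z",-.06).as_matrix()[:2,:2]@[x,y],z]
c=read_camera("wrist");np.savez("w8.npz",**c);h=cv2.cvtColor(c["color"],cv2.COLOR_RGB2HSV)
m=((h[...,2]>120)&(h[...,1]>35)&(h[...,1]<110)&(h[...,0]>8)&(h[...,0]<28)).astype(np.uint8)
for n,p in dict(frt=(-.0695,-.094,.045),flt=(-.0695,.002,.045),brt=(0,-.094,.045),blt=(0,0.002,.045),frb=(-.066,-.092,.003),flb=(-.066,0,.003)).items():print(n,np.round(proj(c,B(*p)),1))
k=max(cv2.findContours(m,0,1)[0],key=cv2.contourArea);print(cv2.contourArea(k),cv2.boundingRect(k))
for r in range(180,330,10):
    x=np.nonzero(m[r])[0];x=x[(x>120)&(x<420)]
    if len(x):print(r,x.min(),x.max(),len(x))
E
```

```text
[ 0.5706 -0.1069  0.0791] [-3.14   0.613  3.08 ] [-0.1249 -0.0829] [ 1.07  0.5  -1.14  2.36  1.84  0.42 -0.08] [-0.7 -1.5 -0.4]
wrist 1497 dir 0.0036864951 -0.9999932 phi 1.5671098 at -0.080269076 -0.08331212 [-0.0895801  -0.14307398] [-0.0708878  -0.02039479]
top 95 dir 0.009936721 0.99995065 phi 1.5608594 at -0.07400289 -0.08470681 [-0.07877568 -0.1374966 ] [-0.06867131 -0.02143013]
scene 34 dir 4.859368e-05 -1.0 phi 1.5707477 at -0.07923003 -0.058763765 [-0.08478938 -0.09064248] [-0.07238581 -0.02187923]
frt [241.7 238.7]
flt [353.8 238.4]
brt [244.4 275. ]
blt [337.3 274.8]
frb [245.3 203.2]
flb [341.3 202.9]
4811.5 (101, 0, 125, 105)
180 291 291 1
190 214 301 4
200 308 390 14
210 327 412 26
220 269 383 66
230 278 383 66
240 280 348 53
250 282 345 5
260 344 400 9
270 353 406 36
280 158 401 26
320 135 146 11
```

The lever reads φ about 1.56–1.57 rad in three views, so it is shut at its stop. The box met both fences with a firm stop at the expected coordinates, and the arm is clear. I'm handing in.

```bash
python3 - <<'E'
from bench import ticket
print(ticket.sign_off())
E
```

```text
the job is handed in; nothing more can be done
None
```

I handed the job in with the box pressed against both fences (about 11–13 N each), the lever shut at its stop and the arm clear. The box's seating is judged from contact force and finger position, because the fingers blocked the final camera check.

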